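Bedside things back in their places for the night

ROBOT

A 6-joint arm with a two-finger parallel gripper is mounted at the origin on the work surface. World frame = base frame: x ahead of the robot, y to its left, z up, the work surface at z = 0. Lengths are in mm, angles in rad, forces in N, time in s.
With the tool pointing down it reaches from about 300 to 775 mm from the base axis. Payload 14.6 kg.
Tool frame: the origin (TCP) lies on the front face of the gripper's body, between the roots of the fingers; the fingertips stand 97 mm ahead of it and the grasp point (between the pads) lies 78 mm ahead of it; z points along the fingers, y is the line along which they close (so a half turn about z gives the same grasp; the last joint's range is limited). The gripper opens to 94 mm and grips with 3 to 60 N. Pads are 16 mm wide; open, the fingers measure 119 mm over their backs; the gripper's body (75 mm by 177 mm) begins 78 mm behind the grasp point.
Start: joints at [-1.193, 0.3, 1.521, -0, 1.321, -0.067], TCP at [236.645, -496.477, 302.646] pointing down, gripper open.
Joint ranges: [-3.03, 3.03], [-0.79, 2.21], [0.23, 2.52], [-1.04, 4.18], [0, 3.07], [-2.55, 2.55]. Speed limits (rad/s): [2.22, 2.22, 2.57, 3.14, 3.14, 3.14].

INTERFACE

Orientations are given as [roll, pitch, yaw] about the fixed x, y, z axes, in that order (R = Rz(yaw) Ry(pitch) Rx(roll)).
In Python, from cell import * gives the robot as it stands.
- The arm moves only by the tool carry_out, never from a script. Its arguments are lists of equal length, an entry for each row: "slide": the shift along the world's x, y, z scaled (see below), a list of three; "dr": the turn, a rotation vector about the world's x, y, z scaled (see below), a list of three; "gripper": the opening in per cent of the stroke, from 0 (shut) to 100 (fully open). A call has 1 to 10 rows; each row is the pose to reach, as a shift and turn from the pose commanded when the call began, turning the shorter way round; what a row does not reach only later rows make up. The controller multiplies each number of a shift by 0.25 m and each number of a turn by 360 degrees. A row lasts 1/12 s, in which the tool goes at most 41.7 mm and 7.16 degrees, less where a joint would pass 70% of its speed; a pose out of reach is approached as far as the arm can. A call with a number of a shift or a turn outside -1 to 1 is refused whole. A call with a gripper value outside its range is refused whole. The fingers move at their own pace and stop on an object; "newtons" is the grip in N (left out, the last holds). Time passes only in rows, so rows that repeat a pose let the fingers close. It gives the time, the measured TCP pose, the force, the opening and the grip force at its end, in the units of the state.
- read_state(): the state, without advancing time (a new reading comes with each control period).
- camera(name): name is "scene" or "top"; returns the picture (480x640x3 uint8, red, green, blue); there is no depth.
- camera_model(name): a dict with "vfov" (degrees; the focal length in pixels is half the picture's height over the tangent of half this angle, whatever the lens; pixels are square), "cx", "cy" (the principal point, pixels), "R" (3x3) and "t" (3): a world point X has camera coordinates R X + t. Camera axes: x right, y down, z forward; pixel columns grow to the right and rows downward; lengths in mm; the calibration is good to about 2 mm. A picture is of the moment at which its call begins. camera_model takes no time and is no camera call.
- sign_off(): hands the job in; it is judged then, once.
The state is a dict: "clock": time; "joints": joint angles; "qd": joint speeds; "effort": joint torques, N m; "eef_pos": TCP position; "eef_rot": TCP orientation; "wrist_force": force on the tool from outside, world axes, zero at the start; "moment": the same for the moment, N m; "finger_gap": finger opening in mm; "finger_force": force on a finger pad.
Only numpy, scipy, OpenCV 4.12 (cv2) and the standard library are available. Lean on these libraries where they do the work, as an engineer would, in place of code of your own. Each camera call takes 0.05 s, during which the arm holds its last target. There are 200 camera calls.

TASK

Put the bedroom chest top back in order for the night: stack the three walnut jewellery cases in the tray, the largest in the middle of the tray and lying along it, the middle-sized one on that and the smallest on top, each centred and square on the one below with the long sides parallel. Stand the mug in the middle of the coaster, and stand the alarm clock in the gap between the radio and the pile of paperbacks, in line with them and clear of both, squared up with its dial facing the robot's side as the radio's front does. Keep the mug and the clock upright throughout, and let go of everything.

Things in the scene. Friction and masses are not known exactly. Their poses are not given: they have to be found in the camera images.
- large_case_mid (a point): Largest of three closed dark walnut jewellery cases, a plain box 130 x 66 x 42 mm (long x short x height). Point at its centre, half-way up; x along its long side, y along its short side, z up. Loose, weighs about 220 g. Starts flat on the chest top, long side within 20 degrees of world x. Pick it up across the 66 mm side.
- middle_case_mid (a point): Middle-sized of three closed dark walnut jewellery cases, a plain box 84 x 50 x 34 mm (long x short x height). Point at its centre, half-way up; x along its long side, y along its short side, z up. Loose, weighs about 110 g. Starts flat on the chest top, long side within 46 degrees of world x.
- small_case_mid (a point): Smallest of three closed dark walnut jewellery cases, a plain box 44 x 34 x 36 mm (long x short x height). Point at its centre, half-way up; x along its long side, y along its short side, z up. Loose, weighs about 50 g. Starts flat on the chest top, long side within 40 degrees of world x. A ring box.
- mug_mid (a point): White ceramic mug, straight-sided, 64 mm outside diameter, 85 mm high, walls about 4 mm, empty, about 220 g. Point on its axis half-way up; z up; the handle sticks out about 30 mm towards its y. Starts upright on the chest top, handle within 40 degrees of world +y; grip the body in its upper half, along its x, clear of the handle.
- clock_mid (a point): White alarm clock, a rounded box 75 mm wide (its y), 40 mm deep (its x) and 66 mm high, with a round dial on the face that looks along its -x and a grey snooze bar on top. Point at its centre, half-way up, z up. Loose, about 140 g; starts upright on the chest top with the dial within 35 degrees of facing the robot (world -x).
- tray: Shallow brown leather tray, open above, fixed, 220 mm long (its x) by 165 mm (its y) outside, rim 16 mm high and 6 mm thick, inner floor 6 mm above the chest top. Origin: centre of its underside. It stands at the left or at the right side; nothing else is in it.
- coaster: Square dark coaster, 100 x 100 mm, 6 mm thick, fixed; origin: centre of its underside. It lies on the side opposite the tray. Small everyday things up to 32 mm high (lip balm, tin, dish, phone, pen, spectacles) lie loose about the chest top, clear of every grasp; taller things stand only at the far back and sides.
- radio: Pink table radio, fixed, 150 mm wide (its y), 70 mm deep (its x), 95 mm high (101 with the folded aerial on top), front with grille and knob looking along its -x, towards the robot. Origin: centre of its underside. It stands at the back, left or right of the gap (left is world +y).
- pile: Pile of three paperbacks lying flat, fixed as one, 178 mm wide (its y), 111 mm deep (its x), 80 mm high; origin: centre of its underside. It stands beside the radio on its other side, leaving a gap about 170 mm wide; the centres of radio and pile lie in line.
Mind the look-alikes: they are no part of the job. Leave any orange or yellow look-alike of the part that bears middle_case_mid alone.

How it is judged (in metres and radians):
At the end, for the whole second after the job is handed in: Cases stacked by size in the tray: large within 15 mm of its middle, the others centred within 15 mm lengthwise, 9 mm sideways, parallel within 10 deg. Mug within 15 mm of the coaster centre. Clock in the gap, clear of both, within 30 mm of the line, square within 14 deg, dial to robot. All at rest (x of large_case_mid in the frame of tray between -0.015 and 0.015 m and y of large_case_mid in the frame of tray between -0.015 and 0.015 m and z of large_case_mid in the frame of tray between 0.021 and 0.033 m and angle between the x axis of large_case_mid and the x axis of tray, either way round below 0.18 rad and angle between each of large_case_mid, middle_case_mid, small_case_mid, mug_mid, clock_mid's own z axis and vertical below 0.1 rad and x of middle_case_mid in the frame of large_case_mid between -0.015 and 0.015 m and y of middle_case_mid in the frame of large_case_mid between -0.009 and 0.009 m and z of middle_case_mid in the frame of large_case_mid between 0.032 and 0.044 m and angle between the x axis of middle_case_mid and the x axis of large_case_mid, either way round below 0.18 rad and x of small_case_mid in the frame of middle_case_mid between -0.015 and 0.015 m and y of small_case_mid in the frame of middle_case_mid between -0.009 and 0.009 m and z of small_case_mid in the frame of middle_case_mid between 0.029 and 0.041 m and angle between the x axis of small_case_mid and the x axis of middle_case_mid, either way round below 0.18 rad and horizontal distance between mug_mid and coaster below 0.015 m and height (world z) of mug_mid between 0.0425 and 0.0545 m and height (world z) of clock_mid between 0.027 and 0.039 m and angle between the x axis of clock_mid and the x axis of radio, either way round below 0.25 rad and x of clock_mid in the frame of radio between -0.03 and 0.03 m and ((world y of radio above 0 m and y of clock_mid in the frame of radio below -0.116 m and y of clock_mid in the frame of pile above 0.13 m and y of radio in the frame of clock_mid above 0 m) or (world y of radio below 0 m and y of clock_mid in the frame of radio above 0.116 m and y of clock_mid in the frame of pile below -0.13 m and y of radio in the frame of clock_mid below 0 m)) and linear speed of each of large_case, middle_case, small_case, mug, clock below 0.02 m/s); the robot touches nothing.
It fails at once if the mug is tipped over (angle between mug_mid's own z axis and vertical above 0.7 rad).
It fails at once if the clock is tipped over (angle between clock_mid's own z axis and vertical above 0.7 rad).
It also fails if it takes over 141 s, if anything falls off the work surface, if the arm or the gripper's body presses on something with over 40 N, if the wrist force passes 120 N, or if a joint passes its speed limit or range.

## Working session

There is one attempt and no reset: what is moved stays moved. The work goes in short steps, Python scripts to look and compute and a tool call to move; the robot and the scene stay as the last step left them, time stands still between calls to the robot, and variables do not carry over. Pictures are saved under pics/ and viewed, at most 14 in all, crops included, and the job is handed in when it is done.

Besides the shell and the picture viewer there is one more tool, called after "Emit:" as a command line: name --argument value ..., lists and objects as JSON in quotes. carry_out: Moves the arm, as the interface text tells. Its arguments: {"type":"object","properties":{"slide":{"type":"array","items":{"type":"array","items":{"type":"number","minimum":-1,"maximum":1}}},"dr":{"type":"array","items":{"type":"array","items":{"type":"number","minimum":-1,"maximum":1}}},"gripper":{"type":"array","items":{"type":"number"}},"newtons":{"type":"number"}},"required":["slide","dr","gripper"]}

```bash
mkdir -p pics; ls; python3 - <<'E'
from cell import *
import cv2
for n in ("scene","top"):
    m=camera_model(n);print(n,m)
    cv2.imwrite(f"pics/{n}0.png",camera(n)[:,:,::-1])
print(read_state())
E
```

```text
pics
scene {'vfov': 55.70052524251004, 'cx': 311.7440964910537, 'cy': 238.3355718518113, 'R': array([[-0.77707955,  0.62940019, -0.00166662],
       [ 0.42908921,  0.52782767, -0.73299413],
       [-0.46046696, -0.57030988, -0.68023292]]), 't': array([ 364.86686852, -166.32199817, 1281.90726575])}
top {'vfov': 54.7495958617149, 'cx': 319.6070978739849, 'cy': 233.79536358779887, 'R': array([[-0.02922637, -0.99956786, -0.00314733],
       [-0.98611941,  0.02934772, -0.16342346],
       [ 0.1634452 , -0.00167263, -0.986551  ]]), 't': array([  -5.84015672,  454.49063418, 1295.80663663])}
{'clock': 0.1, 'joints': array([-1.19261687e+00,  3.00413266e-01,  1.52148200e+00, -2.34414119e-06,
        1.32072359e+00, -6.66089928e-02]), 'qd': array([-0.00045324, -0.00239828, -0.00102786,  0.00151244, -0.00115108,
        0.00028483]), 'effort': array([ 1.59282823e-03, -5.32639575e+01, -3.53286088e+01,  7.09665706e-02,
        2.34897877e-02, -7.62841250e-05]), 'eef_pos': array([ 236.59217796, -496.37080421,  302.15992048]), 'eef_rot': array([-3.14056857e+00, -6.60386697e-05,  4.44788993e-01]), 'wrist_force': array([ 0.70602431,  0.03501446, -0.07403565]), 'moment': array([0.01274972, 0.05085146, 0.04682421]), 'finger_force': 0.0, 'finger_gap': 94.25069448682163}
```

View pics/top0.png

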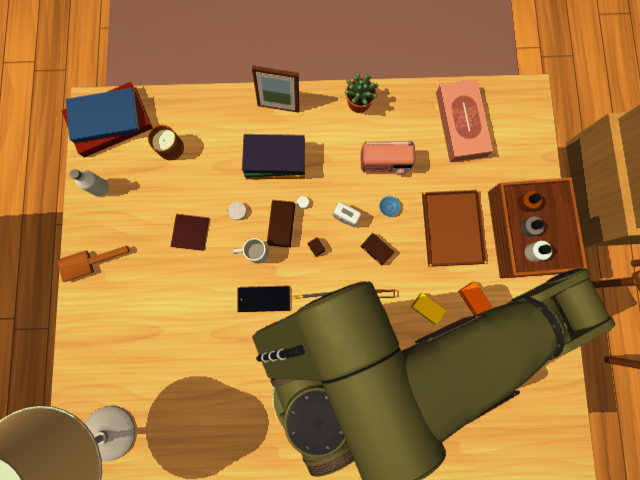

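View pics/scene0.png

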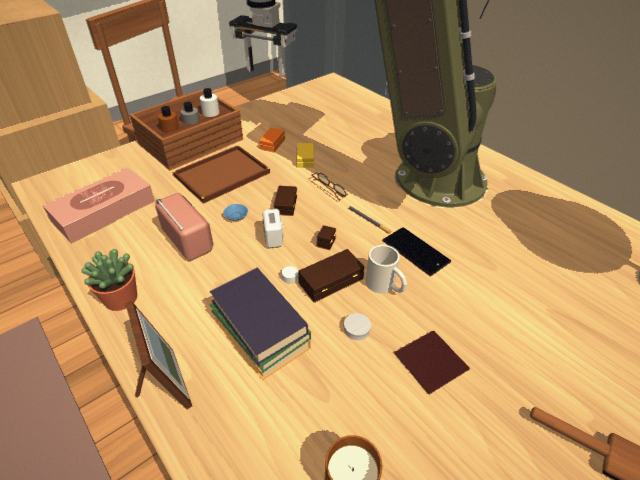

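The top view shows the large case at (281,223), small at (317,246), middle at (377,248), mug at (255,250), clock at (347,214), radio at (388,156), pile at (274,155), tray at (455,228) and coaster at (190,232). The scene view agrees. The orange and yellow decoys are near the arm.

```bash
cat > h.py <<'E'
from cell import *
import cv2, numpy as np
def ray(n,uv,z):
    m=camera_model(n);f=240/np.tan(np.radians(m["vfov"]/2));uv=np.atleast_2d(uv).astype(float)
    d=np.c_[(uv-[m["cx"],m["cy"]])/f,np.ones(len(uv))]@m["R"]; c=-m["R"].T@m["t"]
    return (c+d*((z-c[2])/d[:,2])[:,None])[:,:2]
def hsv(im): return cv2.cvtColor(im,cv2.COLOR_RGB2HSV).astype(int)
def blob(mask,roi,n,z,op=0):
    x0,y0,x1,y1=roi;m=np.zeros(mask.shape,np.uint8);m[y0:y1,x0:x1]=mask[y0:y1,x0:x1]
    if op: m=cv2.morphologyEx(m,cv2.MORPH_OPEN,np.ones((op,op)))
    k,l,s,_=cv2.connectedComponentsWithStats(m)
    i=1+np.argmax(s[1:,4]); m=(l==i)
    P=ray(n,np.argwhere(m)[:,::-1],z).astype(np.float32)
    (c,wh,a)=cv2.minAreaRect(P); 
    w,h=wh
    if w<h: a+=90;w,h=h,w
    a=(a+90)%180-90
    return m,dict(c=np.round(c,1),mean=np.round(P.mean(0),1),size=np.round([w+2.8,h+2.8],1),ang=round(a,1))
E
cat > m1.py <<'E'
from h import *
im=camera("top");H=hsv(im);h,s,v=H[...,0],H[...,1],H[...,2]
ov=im.copy()
for nm,mask,roi,z,op in [
 ("large",v<95,(262,192,300,252),21,0),("small",v<95,(303,233,330,260),18,0),("middle",v<95,(355,228,400,270),17,0),
 ("mug",(s<75)&(v>70),(228,232,275,270),42,0),("mugbody",(s<75)&(v>70),(228,232,275,270),42,7),("clock",(s<75)&(v>110),(325,197,367,232),33,0),
 ("coaster",v<100,(165,205,215,255),6,0),("tray",(s>150)&(v<190)&(h<14),(415,183,489,270),16,0),
 ("radio",(s>70)&(h<8)|(h>172)&(s>70),(355,135,420,180),95,5),("pile",(v<100),(236,128,312,172),80,0)]:
    m,r=blob(mask,roi,"top",z,op);print(nm,r)
    c=cv2.findContours(m.astype(np.uint8),0,1)[0];cv2.drawContours(ov,c,-1,(0,255,0),1)
cv2.imwrite("pics/ov.png",cv2.resize(ov[110:280,150:500],None,fx=2.28,fy=2.28,interpolation=0)[:,:,::-1])
E
python3 m1.py
```

```text
large {'c': array([490.7,  92.8]), 'mean': array([490.,  93.], dtype=float32), 'size': array([137.6,  71.4]), 'ang': -7.7}
small {'c': array([419.1,  -8.1]), 'mean': array([419.5,  -8.3], dtype=float32), 'size': array([48. , 36.8]), 'ang': 29.6}
middle {'c': array([ 408.5, -185.4]), 'mean': array([ 408.5, -185.5], dtype=float32), 'size': array([85.8, 56.1]), 'ang': 44.9}
mug {'c': array([419.2, 178.2]), 'mean': array([412.3, 175.3], dtype=float32), 'size': array([87.4, 65.1]), 'ang': 61.9}Traceback (most recent call last):
  File "m1.py", line 9, in <module>
    m,r=blob(mask,roi,"top",z,op);print(nm,r)
        ~~~~^^^^^^^^^^^^^^^^^^^^^
  File "h.py", line 12, in blob
    i=1+np.argmax(s[1:,4]); m=(l==i)
        ~~~~~~~~~^^^^^^^^^
    return _wrapfunc(a, 'argmax', axis=axis, out=out, **kwds)
    return bound(*args, **kwds)
ValueError: attempt to get argmax of an empty sequence
```

```bash
sed -i 's/    if op: m=/    m=cv2.drawContours(np.zeros_like(m),cv2.findContours(m,0,1)[0],-1,1,-1)\n    if op: m=/; s/mask.shape,np.uint8/mask.shape[:2],np.uint8/' h.py
sed -i 's/228,232,275,270),42,7/228,232,275,270),42,9/;s/(s<75)&(v>70)/(s<95)\&(v>70)/g' m1.py; python3 m1.py
```

```text
large {'c': array([490.7,  92.8]), 'mean': array([489.9,  92.9], dtype=float32), 'size': array([137.6,  71.4]), 'ang': -7.7}
small {'c': array([419.1,  -8.1]), 'mean': array([419.5,  -8.3], dtype=float32), 'size': array([48. , 36.8]), 'ang': 29.6}
middle {'c': array([ 408.5, -185.4]), 'mean': array([ 408.5, -185.5], dtype=float32), 'size': array([85.8, 56.1]), 'ang': 44.9}
mug {'c': array([417.4, 175.2]), 'mean': array([411.4, 170.5], dtype=float32), 'size': array([100.7,  68.1]), 'ang': 63.0}
mugbody {'c': array([412.2, 166.3]), 'mean': array([411.5, 166.3], dtype=float32), 'size': array([72., 66.]), 'ang': 88.3}
clock {'c': array([511.3, -98.4]), 'mean': array([511.9, -99.4], dtype=float32), 'size': array([77.1, 49.2]), 'ang': 61.2}
coaster {'c': array([476. , 363.4]), 'mean': array([475.9, 363.3], dtype=float32), 'size': array([101.4,  99.6]), 'ang': 81.6}
tray {'c': array([ 464.7, -411.7]), 'mean': array([ 463.5, -411.9], dtype=float32), 'size': array([222.3, 171. ]), 'ang': 1.1}
radio {'c': array([ 628.9, -186.3]), 'mean': array([ 628.6, -188.6], dtype=float32), 'size': array([81.9, 23.3]), 'ang': 88.3}
pile {'c': array([686.1, 106.9]), 'mean': array([685.3, 106.4], dtype=float32), 'size': array([179.9, 110.5]), 'ang': 88.3}
```

View pics/ov.png

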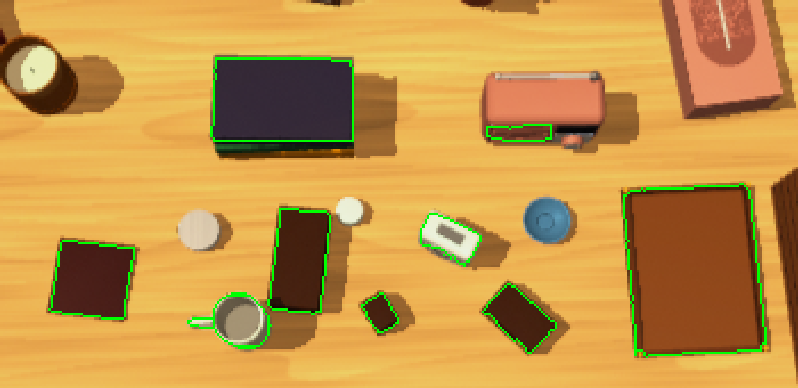

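```bash
python3 - <<'E'
from h import *
P=lambda u,v:(150+u/2.28,110+v/2.28)
im=camera("top");H=hsv(im);h,s,v=H[...,0],H[...,1],H[...,2]
print("radio px",H[150,385],H[156,400],"wood",H[180,330])
m=camera_model("top");print("cam",-m["R"].T@m["t"])
m2=camera_model("scene");print("cam",-m2["R"].T@m2["t"])
c=ray("top",[P(624,190),P(750,183),P(767,350),P(636,355)],16);print("tray",c,c.mean(0),np.degrees(np.arctan2(*(c[0]-c[3])[::-1])),np.degrees(np.arctan2(*(c[1]-c[2])[::-1])))
print("radio top corners z95",ray("top",[P(487,75),P(603,75),P(603,124),P(487,124)],90))
for z in (70,90,110): print(z,"org",ray("top",[(489,186),(497,275)],z).ravel(),ray("scene",[(151,141)],z))
m,r=blob((h<12)&(s>70)&(v>150),(355,135,420,180),"top",95);print(r)
print("handle tip",ray("top",[P(190,322)],42))
E
```

```text
radio px [  9 151 229] [  9 150 230] wood [ 19 165 238]
cam [ 236.21796788  -17.0084902  1352.63537823]
cam [945.17349435 589.22645763 750.69056474]
tray [[ 569.99029693 -331.15596824]
 [ 574.42224832 -495.48889617]
 [ 356.35109416 -498.40674171]
 [ 354.90923524 -332.1769489 ]] [ 463.91821866 -414.30713876] 0.2719785854058243 0.7665858414320438
radio top corners z95 [[ 704.43605006 -152.28157319]
 [ 700.02586355 -297.27296281]
 [ 636.40832724 -293.28238845]
 [ 640.76095243 -149.4311751 ]]
70 org [ 572.38379289 -505.8345215   318.88214756 -505.37030735] [[ 583.81093506 -591.09713696]]
90 org [ 567.14199415 -498.21230805  317.59317361 -497.75533235] [[ 594.42846314 -556.41695611]]
110 org [ 561.90019542 -490.59009461  316.30419966 -490.14035735] [[ 605.04599122 -521.73677525]]
{'c': array([ 668.6, -219.1]), 'mean': array([ 669.1, -219.2], dtype=float32), 'size': array([150.2,  67.9]), 'ang': 86.4}
handle tip [[410.32885225 228.02605672]]
```

Emit:
carry_out --slide '[[0.43, 1, 0], [0.43, 1, 0], [0.43, 1, 0], [0.43, 1, 0], [0.43, 1, 0], [0.43, 1, 0], [0.43, 1, 0]]' --dr '[[0, 0, -0.046], [0, 0, -0.046], [0, 0, -0.046], [0, 0, -0.046], [0, 0, -0.046], [0, 0, -0.046], [0, 0, -0.046]]' --gripper '[100, 100, 100, 100, 100, 100, 100]' --newtons 20

```text
clock: 0.83
eef_pos: [344.8, -243.4, 302.8]
eef_rot: [-3.142, -0.0, 0.157]
wrist_force: [-0.2, 0.7, 0.0]
finger_gap: 94.4
finger_force: 0.0
```

Emit:
carry_out --slide '[[0.43, 1, 0], [0.43, 1, 0], [0.43, 1, 0], [0.43, 1, 0], [0.43, 1, 0], [0.43, 1, 0], [0.43, 1, 0]]' --dr '[[0, 0, -0.046], [0, 0, -0.046], [0, 0, -0.046], [0, 0, -0.046], [0, 0, -0.046], [0, 0, -0.046], [0, 0, -0.046]]' --gripper '[100, 100, 100, 100, 100, 100, 100]'

```text
clock: 1.42
eef_pos: [452.0, 6.0, 302.8]
eef_rot: [-3.141, -0.0, -0.133]
wrist_force: [1.1, -0.8, -0.2]
finger_gap: 94.3
finger_force: 0.0
```

Emit:
carry_out --slide '[[0.155, 0.358, -0.2], [0.155, 0.358, -0.4], [0.155, 0.358, -0.4], [0.155, 0.358, -0.4], [0.155, 0.358, -0.4], [0.155, 0.358, -0.4]]' --dr '[[0, 0, 0], [0, 0, 0], [0, 0, 0], [0, 0, 0], [0, 0, 0], [0, 0, 0]]' --gripper '[100, 100, 100, 100, 100, 100]'

```text
clock: 1.92
eef_pos: [490.3, 93.0, 202.6]
eef_rot: [3.141, 0.001, -0.132]
wrist_force: [-1.3, 0.3, 0.4]
finger_gap: 94.0
finger_force: 0.0
```

Emit:
carry_out --slide '[[0, 0, -0.15], [0, 0, -0.3], [0, 0, -0.385], [0, 0, -0.385], [0, 0, -0.385], [0, 0, -0.385], [0, 0, -0.385], [0, 0, -0.385], [0, 0, -0.385], [0, 0, -0.385]]' --dr '[[0, 0, 0], [0, 0, 0], [0, 0, 0], [0, 0, 0], [0, 0, 0], [0, 0, 0], [0, 0, 0], [0, 0, 0], [0, 0, 0], [0, 0, 0]]' --gripper '[100, 100, 100, 100, 50, 50, 50, 50, 50, 50]' --newtons 20

```text
clock: 2.75
eef_pos: [491.0, 93.2, 107.9]
eef_rot: [-3.141, -0.002, -0.133]
wrist_force: [-2.4, 0.1, 9.7]
finger_gap: 65.9
finger_force: 20.0
```

Emit:
carry_out --slide '[[0, 0, 0.1], [0, 0, 0.25], [0, 0, 0.4], [-0.05, -1, 0.4], [-0.05, -1, 0.4], [-0.05, -1, 0.4], [-0.05, -1, 0.4], [-0.05, -1, 0.4], [-0.05, -1, 0.4], [-0.05, -1, 0.4]]' --dr '[[0, 0, 0], [0, 0, 0], [0, 0, 0], [0, 0, 0.023], [0, 0, 0.023], [0, 0, 0.023], [0, 0, 0.023], [0, 0, 0.023], [0, 0, 0.023], [0, 0, 0.023]]' --gripper '[50, 50, 50, 50, 50, 50, 50, 50, 50, 50]'

```text
clock: 3.58
eef_pos: [477.1, -162.0, 206.8]
eef_rot: [3.14, -0.001, 0.007]
wrist_force: [0.4, 0.1, -2.1]
finger_gap: 65.7
finger_force: 20.0
```

Emit:
carry_out --slide '[[-0.056, -1, 0], [-0.056, -1, 0], [-0.056, -1, 0], [-0.056, -1, 0], [-0.056, -1, 0], [-0.056, -1, 0], [-0.056, -1, 0], [-0.056, -1, 0]]' --dr '[[0, 0, 0], [0, 0, 0], [0, 0, 0], [0, 0, 0], [0, 0, 0], [0, 0, 0], [0, 0, 0], [0, 0, 0]]' --gripper '[50, 50, 50, 50, 50, 50, 50, 50]'

```text
clock: 4.25
eef_pos: [463.1, -408.3, 205.8]
eef_rot: [-3.141, 0.001, 0.009]
wrist_force: [-0.0, 0.3, -3.2]
finger_gap: 65.8
finger_force: 20.0
```

```bash
python3 - <<'E'
from h import *
s=read_state();print(s["eef_pos"],s["eef_rot"],s["finger_gap"],s["wrist_force"])
a=camera("scene")[60:300,100:440];cv2.imwrite("pics/s1.png",cv2.resize(a,None,fx=2,fy=2)[:,:,::-1])
E
```

```text
[ 463.14750866 -408.32724078  205.82652408] [-3.14089374e+00  6.81726667e-04  8.67050289e-03] 65.7669275014643 [-1.4253550e-04  2.9296306e-01 -3.1907142e+00]
```

View pics/s1.png

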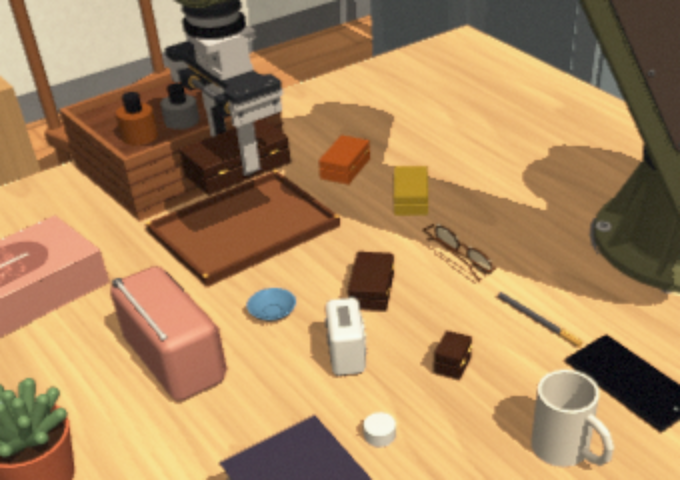

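Emit:
carry_out --slide '[[0, -0.024, -0.1], [0, -0.024, -0.25], [0, -0.024, -0.33], [0, -0.024, -0.36], [0, -0.024, -0.372], [0, -0.024, -0.372], [0, -0.024, -0.372], [0, -0.024, -0.372], [0, -0.024, -0.372], [0, -0.024, -0.372]]' --dr '[[0, 0, 0], [0, 0, 0], [0, 0, 0], [0, 0, 0], [0, 0, 0], [0, 0, 0], [0, 0, 0], [0, 0, 0], [0, 0, 0], [0, 0, 0]]' --gripper '[50, 50, 50, 50, 50, 50, 50, 100, 100, 100]'

```text
clock: 5.13
eef_pos: [464.2, -413.1, 114.2]
eef_rot: [3.141, -0.001, 0.011]
wrist_force: [-0.7, 0.4, 0.1]
finger_gap: 82.5
finger_force: 0.0
```

Emit:
carry_out --slide '[[0, 0, 0], [0, 0, 0.15], [0, 0, 0.3], [-0.222, 0.91, 0.4], [-0.222, 0.91, 0.4], [-0.222, 0.91, 0.4], [-0.222, 0.91, 0.4], [-0.222, 0.91, 0.4], [-0.222, 0.91, 0.4], [-0.222, 0.91, 0.4]]' --dr '[[0, 0, 0], [0, 0, 0], [0, 0, 0], [0, 0, 0.1233], [0, 0, 0.1233], [0, 0, 0.1233], [0, 0, 0.1233], [0, 0, 0.1233], [0, 0, 0.1233], [0, 0, 0.1233]]' --gripper '[100, 100, 100, 100, 100, 100, 100, 100, 100, 100]'

```text
clock: 5.97
eef_pos: [407.5, -182.1, 214.3]
eef_rot: [3.141, -0.001, 0.796]
wrist_force: [-0.9, -0.7, -0.3]
finger_gap: 94.1
finger_force: 0.0
```

Emit:
carry_out --slide '[[0, 0, -0.15], [0, 0, -0.3], [0, 0, -0.42], [0, 0, -0.454], [0, 0, -0.454], [0, 0, -0.454], [0, 0, -0.454], [0, 0, -0.454], [0, 0, -0.454], [0, 0, -0.454]]' --dr '[[0, 0, 0], [0, 0, 0], [0, 0, 0], [0, 0, 0], [0, 0, 0], [0, 0, 0], [0, 0, 0], [0, 0, 0], [0, 0, 0], [0, 0, 0]]' --gripper '[100, 100, 100, 100, 40, 40, 40, 40, 40, 40]'

```text
clock: 6.8
eef_pos: [408.5, -185.6, 100.3]
eef_rot: [3.141, -0.0, 0.786]
wrist_force: [0.3, 0.3, -0.7]
finger_gap: 57.5
finger_force: 0.0
```

```bash
python3 - <<'E'
from h import *
im=camera("top");H=hsv(im);h,s,v=H[...,0],H[...,1],H[...,2]
print(read_state()["finger_gap"],read_state()["finger_force"],read_state()["eef_pos"],read_state()["eef_rot"])
m,r=blob(v<95,(425,190,485,262),"top",27);print(r)
cv2.imwrite("pics/t2.png",cv2.resize(im[160:300,300:500],None,fx=3.5,fy=3.5)[:,:,::-1])
E
```

```text
53.94304930414722 0.275981817394495 [ 408.50359926 -185.58004091  100.19471399] [ 3.14111321e+00 -1.31234918e-04  7.85875393e-01]
{'c': array([ 449.3, -396.5]), 'mean': array([ 439.6, -401.2], dtype=float32), 'size': array([170.3, 147. ]), 'ang': -1.7}
```

View pics/t2.png

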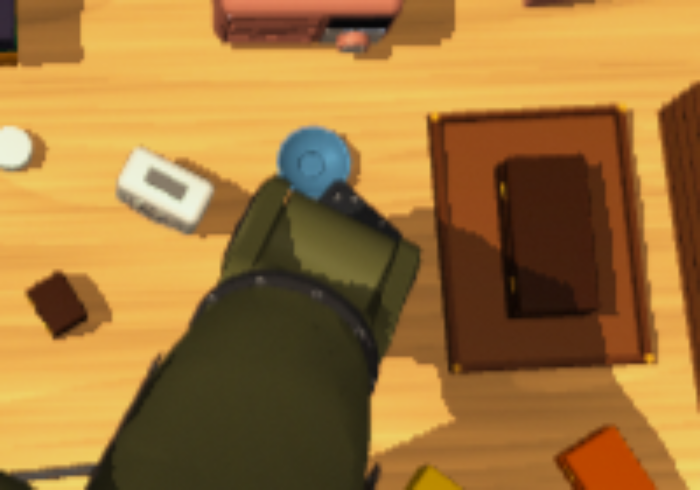

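```bash
python3 - <<'E'
from h import *
q=lambda a:np.array(a)/3.5+[300,160]
print(ray("top",q([(432,118),(622,107),(650,357),(456,368)]),16).mean(0))
c=ray("top",q([(510,157),(584,154),(597,312),(513,317)]),48);print(c,c.mean(0))
E
```

```text
[ 464.90792097 -413.75756959]
[[ 526.00844629 -384.7664675 ]
 [ 526.71036224 -445.7815169 ]
 [ 395.55368142 -445.66640242]
 [ 393.49478428 -377.42313103]] [ 460.44181856 -413.40937946]
```

Emit:
carry_out --slide '[[0, 0, 0], [0, 0, 0], [0, 0, 0], [0, 0, 0.1], [0, 0, 0.25], [0, 0, 0.4], [0, 0, 0.4]]' --dr '[[0, 0, 0], [0, 0, 0], [0, 0, 0], [0, 0, 0], [0, 0, 0], [0, 0, 0], [0, 0, 0]]' --gripper '[40, 40, 40, 40, 40, 40, 40]'

```text
clock: 7.43
eef_pos: [410.1, -186.3, 205.8]
eef_rot: [3.133, -0.003, 0.786]
wrist_force: [-0.1, -0.9, -0.6]
finger_gap: 49.8
finger_force: 20.0
```

Emit:
carry_out --slide '[[0.214, -0.91, 0], [0.214, -0.91, 0], [0.214, -0.91, 0], [0.214, -0.91, 0], [0.214, -0.91, 0], [0.214, -0.91, 0], [0.214, -0.91, 0], [0.214, -0.91, 0], [0.214, -0.91, 0]]' --dr '[[0, 0, -0.125], [0, 0, -0.125], [0, 0, -0.125], [0, 0, -0.125], [0, 0, -0.125], [0, 0, -0.125], [0, 0, -0.125], [0, 0, -0.125], [0, 0, -0.125]]' --gripper '[40, 40, 40, 40, 40, 40, 40, 40, 40]'

```text
clock: 8.18
eef_pos: [461.7, -412.7, 199.0]
eef_rot: [-3.141, 0.001, 0.002]
wrist_force: [-0.1, -0.2, -0.9]
finger_gap: 50.1
finger_force: 20.0
```

Emit:
carry_out --slide '[[0, 0, -0.1], [0, 0, -0.17], [0, 0, -0.195], [0, 0, -0.207], [0, 0, -0.207], [0, 0, -0.207], [0, 0, -0.207], [0, 0, -0.207], [0, 0, -0.207], [0, 0, -0.207]]' --dr '[[0, 0, 0], [0, 0, 0], [0, 0, 0], [0, 0, 0], [0, 0, 0], [0, 0, 0], [0, 0, 0], [0, 0, 0], [0, 0, 0], [0, 0, 0]]' --gripper '[40, 40, 40, 40, 40, 40, 85, 85, 85, 85]'

```text
clock: 9.02
eef_pos: [462.0, -413.0, 148.4]
eef_rot: [3.141, -0.0, 0.001]
wrist_force: [0.4, -0.2, -0.9]
finger_gap: 73.1
finger_force: 0.0
```

Emit:
carry_out --slide '[[0, 0, 0.1], [0, 0, 0.24], [-0.086, 0.81, 0.24], [-0.086, 0.81, 0.24], [-0.086, 0.81, 0.24], [-0.086, 0.81, 0.24], [-0.086, 0.81, 0.24], [-0.086, 0.81, 0.24], [-0.086, 0.81, 0.24]]' --dr '[[0, 0, 0], [0, 0, 0], [0, 0, 0.0822], [0, 0, 0.0822], [0, 0, 0.0822], [0, 0, 0.0822], [0, 0, 0.0822], [0, 0, 0.0822], [0, 0, 0.0822]]' --gripper '[85, 85, 85, 85, 85, 85, 85, 85, 85]'

```text
clock: 9.77
eef_pos: [440.6, -209.3, 208.7]
eef_rot: [3.141, -0.0, 0.519]
wrist_force: [-0.1, -0.3, 0.5]
finger_gap: 79.7
finger_force: 0.0
```

Emit:
carry_out --slide '[[-0.085, 0.81, 0], [-0.085, 0.81, 0], [-0.085, 0.81, 0], [-0.085, 0.81, 0], [-0.085, 0.81, 0], [-0.085, 0.81, 0], [-0.085, 0.81, -0.15], [-0.085, 0.81, -0.3], [-0.085, 0.81, -0.424], [-0.085, 0.81, -0.424]]' --dr '[[0, 0, 0], [0, 0, 0], [0, 0, 0], [0, 0, 0], [0, 0, 0], [0, 0, 0], [0, 0, 0], [0, 0, 0], [0, 0, 0], [0, 0, 0]]' --gripper '[85, 85, 85, 85, 85, 85, 85, 85, 85, 85]'

```text
clock: 10.6
eef_pos: [419.5, -9.0, 99.2]
eef_rot: [-3.141, 0.001, 0.516]
wrist_force: [-0.2, -0.5, 0.8]
finger_gap: 80.0
finger_force: 0.0
```

Emit:
carry_out --slide '[[0, 0, 0], [0, 0, 0], [0, 0, 0], [0, 0, 0], [0, 0, 0], [0, 0, 0], [0, 0, 0], [0, 0, 0], [0, 0, 0], [0, 0, 0]]' --dr '[[0, 0, 0], [0, 0, 0], [0, 0, 0], [0, 0, 0], [0, 0, 0], [0, 0, 0], [0, 0, 0], [0, 0, 0], [0, 0, 0], [0, 0, 0]]' --gripper '[20, 20, 20, 20, 20, 20, 20, 20, 20, 20]' --newtons 15

```text
clock: 11.43
eef_pos: [419.2, -8.0, 102.3]
eef_rot: [3.141, -0.0, 0.517]
wrist_force: [-0.9, -0.1, 4.0]
finger_gap: 33.6
finger_force: 15.0
```

```bash
python3 - <<'E'
from h import *
im=camera("top")
print(read_state()["finger_gap"],read_state()["finger_force"],read_state()["eef_pos"],read_state()["eef_rot"])
cv2.imwrite("pics/t3.png",cv2.resize(im[170:280,410:510],None,fx=5,fy=5,interpolation=2)[:,:,::-1])
E
```

```text
34.078089699038635 15.000439882278442 [419.18800772  -7.96481976 102.29227375] [ 3.14150774e+00 -1.16221859e-04  5.17083365e-01]
```

View pics/t3.png

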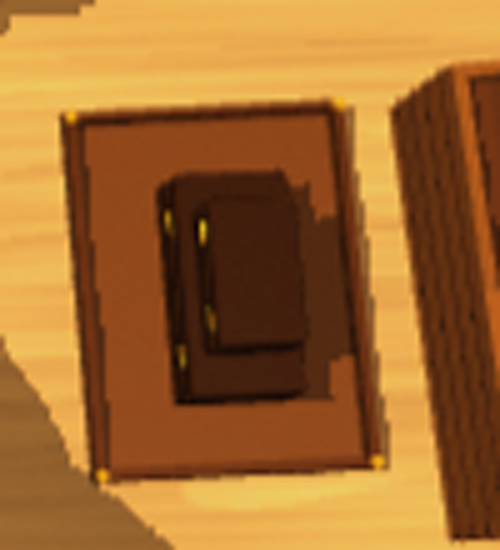

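```bash
python3 - <<'E'
from h import *
q=lambda a:np.array(a)/5+[410,170]
c=ray("top",q([(208,197),(297,196),(304,342),(220,347)]),82);print(c,c.mean(0))
c=ray("top",q([(174,175),(285,172),(304,392),(188,400)]),48);print(c,c.mean(0))
E
```

```text
[[ 504.95498708 -390.6846746 ]
 [ 504.03660076 -440.50850442]
 [ 421.33496754 -437.60000598]
 [ 419.91856747 -390.8910656 ]] [ 462.56128071 -414.92106265]
[[ 525.66656294 -382.10554727]
 [ 525.51994651 -446.09670606]
 [ 397.65354169 -446.48843753]
 [ 395.03743265 -380.45513169]] [ 460.96937095 -413.78645564]
```

Emit:
carry_out --slide '[[0, 0, 0.1], [0, 0, 0.25], [0, 0, 0.4], [0.086, -0.812, 0.46], [0.086, -0.812, 0.46], [0.086, -0.812, 0.46], [0.086, -0.812, 0.46], [0.086, -0.812, 0.46], [0.086, -0.812, 0.46], [0.086, -0.812, 0.46]]' --dr '[[0, 0, 0], [0, 0, 0], [0, 0, 0], [0, 0, -0.0822], [0, 0, -0.0822], [0, 0, -0.0822], [0, 0, -0.0822], [0, 0, -0.0822], [0, 0, -0.0822], [0, 0, -0.0822]]' --gripper '[20, 20, 20, 20, 20, 20, 20, 20, 20, 20]'

```text
clock: 12.32
eef_pos: [440.3, -212.3, 216.7]
eef_rot: [-3.141, 0.001, -0.002]
wrist_force: [-0.3, 0.6, -0.9]
finger_gap: 33.9
finger_force: 15.0
```

Emit:
carry_out --slide '[[0.085, -0.812, 0], [0.085, -0.812, 0], [0.085, -0.812, 0], [0.085, -0.812, 0], [0.085, -0.812, 0], [0.085, -0.812, 0], [0.085, -0.812, 0], [0.085, -0.812, 0], [0.085, -0.812, 0]]' --dr '[[0, 0, 0], [0, 0, 0], [0, 0, 0], [0, 0, 0], [0, 0, 0], [0, 0, 0], [0, 0, 0], [0, 0, 0], [0, 0, 0]]' --gripper '[20, 20, 20, 20, 20, 20, 20, 20, 20]'

```text
clock: 13.07
eef_pos: [462.3, -412.3, 217.2]
eef_rot: [-3.141, 0.0, 0.002]
wrist_force: [0.1, 0.1, -0.8]
finger_gap: 34.0
finger_force: 15.0
```

Emit:
carry_out --slide '[[0, 0, -0.07], [0, 0, -0.11], [0, 0, -0.125], [0, 0, -0.132], [0, 0, -0.132], [0, 0, -0.132], [0, 0, -0.132], [0, 0, -0.132], [0, 0, -0.132], [0, 0, -0.132]]' --dr '[[0, 0, 0], [0, 0, 0], [0, 0, 0], [0, 0, 0], [0, 0, 0], [0, 0, 0], [0, 0, 0], [0, 0, 0], [0, 0, 0], [0, 0, 0]]' --gripper '[20, 20, 20, 20, 20, 20, 60, 60, 60, 60]'

```text
clock: 13.9
eef_pos: [461.9, -414.0, 184.2]
eef_rot: [3.142, -0.0, 0.001]
wrist_force: [0.3, -0.1, -0.7]
finger_gap: 55.5
finger_force: 0.0
```

Emit:
carry_out --slide '[[0, 0, 0.1], [0, 0, 0.2], [0.1, 0.63, 0.2], [0.1, 0.63, 0.2], [0.1, 0.63, 0.2], [0.1, 0.63, 0.2], [0.1, 0.63, 0.2], [0.1, 0.63, 0.2]]' --dr '[[0, 0, 0], [0, 0, 0], [0, 0, 0.085], [0, 0, 0.085], [0, 0, 0.085], [0, 0, 0.085], [0, 0, 0.085], [0, 0, 0.085]]' --gripper '[60, 60, 100, 100, 100, 100, 100, 100]'

```text
clock: 14.57
eef_pos: [487.3, -255.0, 234.6]
eef_rot: [3.141, -0.0, 0.539]
wrist_force: [-0.0, -1.1, 0.7]
finger_gap: 92.3
finger_force: 0.0
```

Emit:
carry_out --slide '[[0.098, 0.63, 0], [0.098, 0.63, 0], [0.098, 0.63, 0], [0.098, 0.63, 0], [0.098, 0.63, 0], [0.098, 0.63, 0], [0.098, 0.63, 0]]' --dr '[[0, 0, 0.085], [0, 0, 0.085], [0, 0, 0.085], [0, 0, 0.085], [0, 0, 0.085], [0, 0, 0.085], [0, 0, 0.085]]' --gripper '[100, 100, 100, 100, 100, 100, 100]'

```text
clock: 15.15
eef_pos: [511.5, -99.8, 234.2]
eef_rot: [3.141, 0.0, 1.065]
wrist_force: [0.1, -0.2, -0.1]
finger_gap: 93.9
finger_force: 0.0
```

```bash
python3 - <<'E'
from h import *
a=camera("scene");b=camera("top")
A=cv2.resize(a[130:290,130:370],(600,400));B=cv2.resize(b[185:265,420:480],None,fx=2.5,fy=5)[:400]
B=cv2.resize(b[180:270,415:460+15],(200,300));B=np.vstack([B,np.zeros((100,200,3),np.uint8)])
cv2.imwrite("pics/t4.png",np.hstack([A,B])[:,:,::-1])
E
```

```text
(no output)
```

View pics/t4.png

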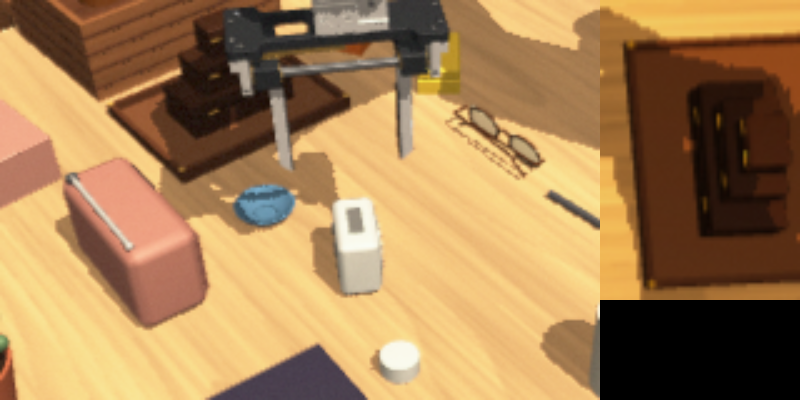

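The three cases are stacked at left, and the fingers straddle the clock (at about (357,245) in the crop) squarely. Descending.

Emit:
carry_out --slide '[[0, 0, -0.15], [0, 0, -0.3], [0, 0, -0.42], [0, 0, -0.456], [0, 0, -0.456], [0, 0, -0.456], [0, 0, -0.456], [0, 0, -0.456], [0, 0, -0.456], [0, 0, -0.456]]' --dr '[[0, 0, 0], [0, 0, 0], [0, 0, 0], [0, 0, 0], [0, 0, 0], [0, 0, 0], [0, 0, 0], [0, 0, 0], [0, 0, 0], [0, 0, 0]]' --gripper '[100, 100, 100, 100, 100, 25, 25, 25, 25, 25]' --newtons 15

```text
clock: 16.08
eef_pos: [511.7, -99.1, 121.1]
eef_rot: [3.14, -0.0, 1.069]
wrist_force: [-1.1, -0.7, -0.9]
finger_gap: 64.0
finger_force: 0.0
```

Emit:
carry_out --slide '[[0, 0, 0], [0, 0, 0], [0, 0, 0], [0, 0, 0], [0, 0, 0], [0, 0, 0.1], [0, 0, 0.2], [0, 0, 0.3], [0, 0, 0.4], [0, 0, 0.4]]' --dr '[[0, 0, 0], [0, 0, 0], [0, 0, 0], [0, 0, 0], [0, 0, 0], [0, 0, 0], [0, 0, 0], [0, 0, 0], [0, 0, 0], [0, 0, 0]]' --gripper '[25, 25, 25, 25, 25, 25, 25, 25, 25, 25]'

```text
clock: 16.92
eef_pos: [512.6, -99.3, 224.6]
eef_rot: [3.135, -0.002, 1.069]
wrist_force: [0.7, -0.1, -1.2]
finger_gap: 40.3
finger_force: 15.0
```

Emit:
carry_out --slide '[[0.662, 0.152, 0.05], [0.662, 0.152, 0.05], [0.662, 0.152, 0.05], [0.662, 0.152, 0.05], [0.662, 0.152, 0.05], [0.662, 0.152, 0.05], [0.662, 0.152, 0.05], [0.662, 0.152, 0.05]]' --dr '[[0, 0, 0.0717], [0, 0, 0.0717], [0, 0, 0.0717], [0, 0, 0.0717], [0, 0, 0.0717], [0, 0, 0.0717], [0, 0, 0.0717], [0, 0, 0.0717]]' --gripper '[25, 25, 25, 25, 25, 25, 25, 25]'

```text
clock: 17.58
eef_pos: [675.9, -61.4, 232.3]
eef_rot: [-3.141, -0.0, 1.518]
wrist_force: [-0.4, -0.6, -1.3]
finger_gap: 39.7
finger_force: 15.0
```

Emit:
carry_out --slide '[[0, 0, -0.1], [0, 0, -0.2], [0, 0, -0.3], [0, 0, -0.4], [0, 0, -0.43], [0, 0, -0.449], [0, 0, -0.449], [0, 0, -0.449], [0, 0, -0.449], [0, 0, -0.449]]' --dr '[[0, 0, 0], [0, 0, 0], [0, 0, 0], [0, 0, 0], [0, 0, 0], [0, 0, 0], [0, 0, 0], [0, 0, 0], [0, 0, 0], [0, 0, 0]]' --gripper '[25, 25, 25, 25, 25, 25, 25, 25, 25, 25]'

```text
clock: 18.42
eef_pos: [677.2, -61.1, 121.6]
eef_rot: [3.14, 0.0, 1.519]
wrist_force: [-0.9, 0.3, -1.2]
finger_gap: 40.0
finger_force: 15.0
```

Emit:
carry_out --slide '[[0, 0, 0], [0, 0, 0], [0, 0, 0], [0, 0, 0], [0, 0, 0.05], [0, 0, 0.15], [0, 0, 0.3], [0, 0, 0.45], [0, 0, 0.45]]' --dr '[[0, 0, 0], [0, 0, 0], [0, 0, 0], [0, 0, 0], [0, 0, 0], [0, 0, 0], [0, 0, 0], [0, 0, 0], [0, 0, 0]]' --gripper '[75, 75, 75, 75, 75, 75, 75, 75, 75]'

```text
clock: 19.17
eef_pos: [678.5, -61.2, 242.6]
eef_rot: [3.129, 0.001, 1.519]
wrist_force: [0.2, -0.4, 1.2]
finger_gap: 70.6
finger_force: 0.0
```

Emit:
carry_out --slide '[[-0.9, 0.77, 0], [-0.9, 0.77, 0], [-0.9, 0.77, 0], [-0.9, 0.77, 0], [-0.9, 0.77, 0], [-0.9, 0.77, 0], [-0.9, 0.77, 0], [-0.9, 0.77, 0]]' --dr '[[0, 0, 0.008], [0, 0, 0.008], [0, 0, 0.008], [0, 0, 0.008], [0, 0, 0.008], [0, 0, 0.008], [0, 0, 0.008], [0, 0, 0.008]]' --gripper '[100, 100, 100, 100, 100, 100, 100, 100]'

```text
clock: 19.83
eef_pos: [448.2, 134.3, 233.7]
eef_rot: [3.142, -0.001, 1.572]
wrist_force: [0.3, -0.7, 0.3]
finger_gap: 94.3
finger_force: 0.0
```

Emit:
carry_out --slide '[[-0.162, 0.139, 0], [-0.162, 0.139, 0], [-0.162, 0.139, 0], [-0.162, 0.139, 0]]' --dr '[[0, 0, 0], [0, 0, 0], [0, 0, 0], [0, 0, 0]]' --gripper '[100, 100, 100, 100]'

```text
clock: 20.17
eef_pos: [411.8, 166.4, 233.6]
eef_rot: [3.14, -0.0, 1.571]
wrist_force: [0.8, -0.9, -0.0]
finger_gap: 94.1
finger_force: 0.0
```

```bash
python3 - <<'E'
from h import *
s=read_state();print(s["eef_pos"],s["eef_rot"])
a=camera("scene");b=camera("top")
A=cv2.resize(a[170:330,250:450],(500,400));B=cv2.resize(b[120:200,300:360],(300,400))
cv2.imwrite("pics/t5.png",np.hstack([A,B])[:,:,::-1])
H=hsv(b);m,r=blob((H[...,1]<75)&(H[...,2]>110),(318,130,360,200),"top",33);print(r)
H=hsv(a);m,r=blob((H[...,1]<95)&(H[...,2]>70),(345,235,410,300),"scene",42,9);print(r)
E
```

```text
[411.80279674 166.35117379 233.59681005] [ 3.14021711e+00 -2.42486283e-04  1.57077324e+00]
{'c': array([681.6, -62.7]), 'mean': array([683.9, -61.4], dtype=float32), 'size': array([74.1, 52.2]), 'ang': 88.3}
{'c': array([392. , 151.6]), 'mean': array([404.5, 162.5], dtype=float32), 'size': array([174.8,  85.8]), 'ang': 49.3}
```

View pics/t5.png

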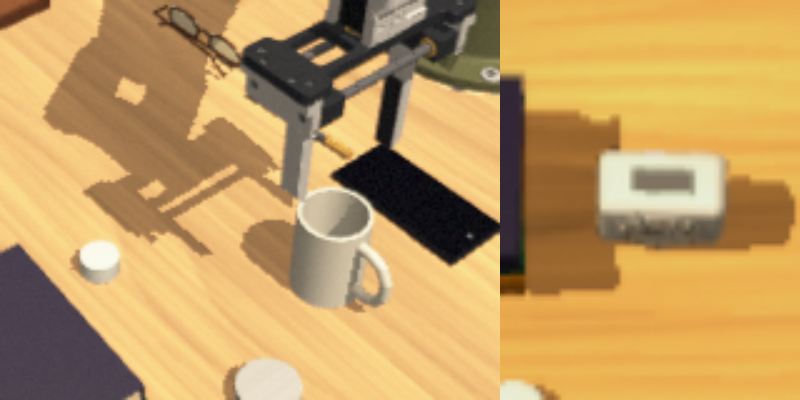

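Emit:
carry_out --slide '[[0, 0, -0.1], [0, 0, -0.2], [0, 0, -0.3], [0, 0, -0.37], [0, 0, -0.37], [0, 0, -0.37], [0, 0, -0.37], [0, 0, -0.37], [0, 0, -0.37], [0, 0, -0.37]]' --dr '[[0, 0, 0], [0, 0, 0], [0, 0, 0], [0, 0, 0], [0, 0, 0], [0, 0, 0], [0, 0, 0], [0, 0, 0], [0, 0, 0], [0, 0, 0]]' --gripper '[100, 100, 100, 100, 100, 50, 50, 50, 50, 50]' --newtons 15

```text
clock: 21.1
eef_pos: [411.5, 166.3, 141.1]
eef_rot: [3.141, -0.0, 1.569]
wrist_force: [-3.8, -0.2, 2.6]
finger_gap: 64.3
finger_force: 1.7
```

Emit:
carry_out --slide '[[0, 0, 0], [0, 0, 0], [0, 0, 0], [0, 0, 0.1], [0, 0, 0.2], [0, 0, 0.2]]' --dr '[[0, 0, 0], [0, 0, 0], [0, 0, 0], [0, 0, 0], [0, 0, 0], [0, 0, 0]]' --gripper '[50, 50, 50, 50, 50, 50]'

```text
clock: 21.6
eef_pos: [412.7, 166.7, 194.2]
eef_rot: [3.136, -0.002, 1.57]
wrist_force: [0.2, 1.0, -1.9]
finger_gap: 62.5
finger_force: 15.0
```

```bash
python3 - <<'E'
from h import *
s=read_state();print(s["eef_pos"],s["eef_rot"],s["finger_gap"],s["wrist_force"],s["finger_force"])
a=camera("scene");b=camera("top")
A=cv2.resize(a[190:390,270:480],(420,400));B=cv2.resize(b[190:290,170:265],(380,400))
cv2.imwrite("pics/t6.png",np.hstack([A,B])[:,:,::-1])
E
```

```text
[412.65378693 166.72294189 194.19806723] [ 3.13586870e+00 -1.78670575e-03  1.56967189e+00] 62.508118050212445 [ 0.21839276  0.98101116 -1.86624555] 14.99966248869896
```

View pics/t6.png

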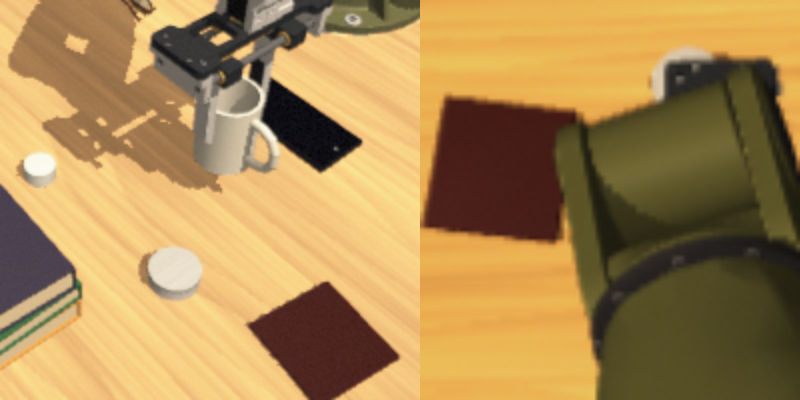

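```bash
python3 - <<'E'
from h import *
print("rim now",ray("scene",[(384,238.5),(384,237.5),(383,238.5)],138))
P=lambda u,v:(150+u/2.28,110+v/2.28)
print("rim before, top/scene",ray("top",[P(241,320)],85),ray("scene",[(250+335*.4,170+214*.4)],85))
print("finger now px", end=" ")
m=camera_model("scene");f=240/np.tan(np.radians(m["vfov"]/2))
for X in [(444.5,166.7,116),(412.7,166.7,138)]:
    c=m["R"]@np.array(X)+m["t"];print(c[:2]/c[2]*f+[m["cx"],m["cy"]])
print("coaster",ray("scene",[(270+x/2,190+y/2) for x,y in[(248,324),(328,283),(399,355),(321,403)]],6).mean(0))
E
```

```text
rim now [[419.63961394 166.22499108]
 [417.53871648 164.17161345]
 [421.17647053 164.97563098]]
rim before, top/scene [[405.2257363 158.3088501]] [[411.60255623 166.21088911]]
finger now px [374.19402409 252.0994579 ]
[386.62922314 237.12760835]
coaster [476.9758769 365.8736748]
```

Emit:
carry_out --slide '[[0.26, 0.8, 0], [0.26, 0.8, 0], [0.26, 0.8, 0], [0.26, 0.8, 0], [0.26, 0.8, 0], [0.26, 0.8, 0], [0.26, 0.8, 0], [0.26, 0.8, 0]]' --dr '[[0, 0, 0], [0, 0, 0], [0, 0, 0], [0, 0, 0], [0, 0, 0], [0, 0, 0], [0, 0, 0], [0, 0, 0]]' --gripper '[50, 50, 50, 50, 50, 50, 50, 50]'

```text
clock: 22.37
eef_pos: [475.8, 365.7, 188.5]
eef_rot: [-3.139, 0.002, 1.57]
wrist_force: [-0.3, -0.3, -2.4]
finger_gap: 61.9
finger_force: 15.0
```

Emit:
carry_out --slide '[[0, 0, -0.1], [0, 0, -0.15], [0, 0, -0.168], [0, 0, -0.174], [0, 0, -0.174], [0, 0, -0.174], [0, 0, -0.174], [0, 0, -0.174]]' --dr '[[0, 0, 0], [0, 0, 0], [0, 0, 0], [0, 0, 0], [0, 0, 0], [0, 0, 0], [0, 0, 0], [0, 0, 0]]' --gripper '[50, 50, 50, 50, 50, 50, 50, 50]'

```text
clock: 23.03
eef_pos: [476.5, 366.1, 147.0]
eef_rot: [3.141, -0.0, 1.569]
wrist_force: [-0.4, 0.9, -2.0]
finger_gap: 62.5
finger_force: 15.0
```

Emit:
carry_out --slide '[[0, 0, 0], [0, 0, 0], [0, 0, 0], [0, 0, 0], [0, 0, 0.1], [0, 0, 0.2], [0, 0, 0.4], [-0.2, -0.8, 0.6], [-0.2, -0.8, 0.6], [-0.2, -0.8, 0.6]]' --dr '[[0, 0, 0], [0, 0, 0], [0, 0, 0], [0, 0, 0], [0, 0, 0], [0, 0, 0], [0, 0, 0], [0, 0, 0], [0, 0, 0], [0, 0, 0]]' --gripper '[100, 100, 100, 100, 100, 100, 100, 100, 100, 100]'

```text
clock: 23.87
eef_pos: [446.4, 248.4, 273.2]
eef_rot: [3.141, -0.0, 1.571]
wrist_force: [0.2, -1.1, -0.4]
finger_gap: 93.7
finger_force: 0.0
```

Emit:
carry_out --slide '[[-0.3, -0.8, 0], [-0.3, -0.8, 0], [-0.3, -0.8, 0], [-0.3, -0.8, 0], [-0.3, -0.8, 0], [-0.3, -0.8, 0], [-0.3, -0.8, 0], [-0.3, -0.8, 0]]' --dr '[[0, 0, 0], [0, 0, 0], [0, 0, 0], [0, 0, 0], [0, 0, 0], [0, 0, 0], [0, 0, 0], [0, 0, 0]]' --gripper '[100, 100, 100, 100, 100, 100, 100, 100]'

```text
clock: 24.53
eef_pos: [372.6, 49.8, 273.0]
eef_rot: [3.141, -0.0, 1.568]
wrist_force: [0.4, 0.4, -0.2]
finger_gap: 94.3
finger_force: 0.0
```

```bash
python3 - <<'E'
from h import *
a=camera("scene");b=camera("top")
A=cv2.resize(a[270:410,365:485],(360,420));B=cv2.resize(b[200:270,150:220],(420,420))
cv2.imwrite("pics/t7.png",np.hstack([A,B])[:,:,::-1])
H=hsv(b);m,r=blob((H[...,1]<95)&(H[...,2]>70),(150,200,220,270),"top",48,9);print(r)
E
```

```text
{'c': array([477.9, 365.3]), 'mean': array([477.7, 365.6], dtype=float32), 'size': array([84.8, 72.5]), 'ang': 88.3}
```

View pics/t7.png

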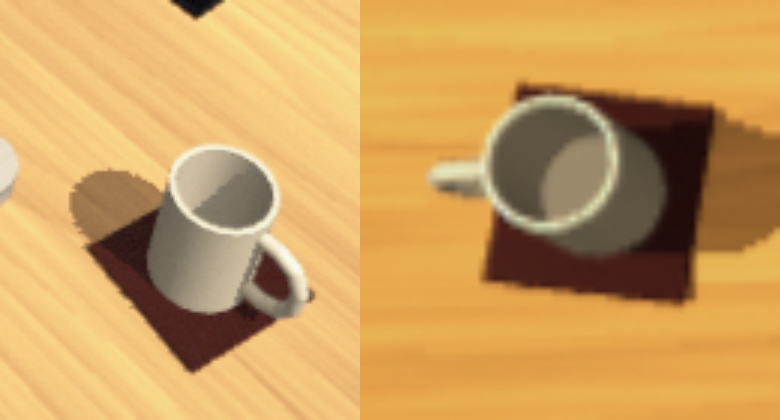

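```bash
python3 - <<'E'
from h import *
print("rim",ray("top",[(150+190.5/6,200+163/6)],91),"base",ray("top",[(150+(600-360)/6,200+189/6)],6))
print("coaster",ray("top",[(150+(x-360)/6,200+y/6) for x,y in[(517,82),(713,106),(691,304),(484,279)]],6).mean(0))
print("scene rim",ray("scene",[(365+223/3,270+190/3)],91))
E
```

```text
rim [[475.18157213 361.76233366]] base [[477.55392326 362.67933797]]
coaster [475.9586484  362.04083009]
scene rim [[479.27526748 365.27168511]]
```

The mug sits within about 3 mm of the coaster centre, and the clock and stack checks were good. One last check of the stack before handing in.

```bash
python3 - <<'E'
from h import *
a=camera("scene");b=camera("top")
A=cv2.resize(a[120:290,130:330],(400,340));B=cv2.resize(b[180:270,415:500],(378,400))[:340]
cv2.imwrite("pics/t8.png",np.hstack([A,cv2.resize(b[180:270,415:500],(320,340))])[:,:,::-1])
E
```

```text
(no output)
```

View pics/t8.png

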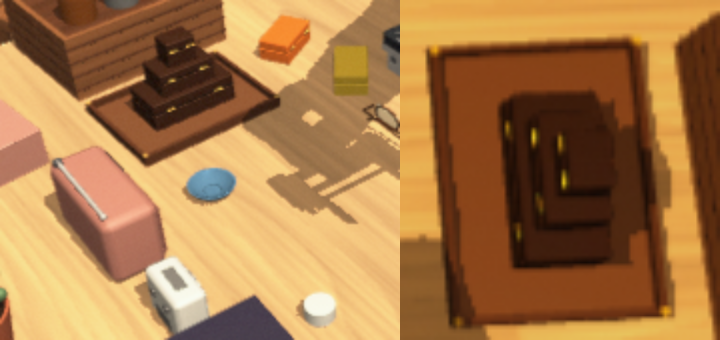

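```bash
python3 - <<'E'
from h import *
print(ray("top",[(415+189/3.765,180+158/3.778)],118))
print(sign_off())
E
```

```text
[[ 461.89676456 -414.28158973]]
the job is handed in; nothing more can be done
None
```

The job is handed in: the cases are stacked by size in the tray, the mug stands on the coaster, and the clock stands in the gap facing the robot. My last camera checks put all of them within tolerance, but the hand-in returned no verdict.

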